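# Lock a tie-down anchor into the planting-bench rail

## Robot

A 6-joint arm with a two-finger parallel gripper is mounted at the origin on the work surface. World frame = base frame: x ahead of the robot, y to its left, z up, the work surface at z = 0. Lengths are in m, angles in rad, forces in N, time in s.
With the tool pointing down it reaches from about 0.25 to 0.725 m from the base axis. Payload 4 kg.
Tool frame: the origin (TCP) lies at the very end of the fingers, on their centre line; the grasp point (between the pads) lies 19 mm behind it; y points along the fingers, z is the direction in which the jaws open and shut, and the axes are right-handed (so a half turn about y gives the same grasp; the last joint's range is limited). The gripper opens to 85 mm and grips with 20 to 120 N. Pads are 22 mm wide; open, the fingers measure 114 mm over their backs; the gripper's body (76 mm by 85 mm) begins 54 mm behind the grasp point. The pads swing forward as they close: fully open they stand 13 mm farther back than shut.
Start: joints at [-1.29, 0.241, 0.005, 1.335, 0, 1.571], TCP at [0.139, -0.48, 0.231] pointing down, gripper open.
Joint ranges: [-2.72, 2.72], [-1.05, 1.87], [-1.09, 1.28], [-1.99, 2.15], [-1.42, 1.44], [-3.14, 3.14]. Speed limits (rad/s): [2.79, 2.79, 3.14, 3.14, 3.14, 3.14].

## Interface

Orientations are given as a unit quaternion [x, y, z, w].
In Python, from workcell import bot gives the robot as it stands. The module is installed in compiled form; this text tells all that it offers.
- The arm moves only by the tool move_arm, never from a script. Its argument "increments" is a list of rows, each an object with "grip": the closure, from 0 (fully open) to 1 (shut); "linear": the shift along the tool's x, y, z scaled (see below), a list of three; "twist": the turn about the tool's y scaled (see below). A call has exactly 5 rows; each row shifts and turns the pose as measured when the row begins, along the tool's axes as they then stand; what a row does not reach is not made up. The controller multiplies each number of a shift by 0.2 m and each number of a turn by 2 rad. A row lasts 1/10 s, in which the tool goes at most 50 mm and 8.59 degrees, less where a joint would pass 70% of its speed; a pose out of reach is approached as far as the arm can. A call with a number of a shift or a turn outside -1 to 1 is refused whole. A call with a gripper value outside its range is refused whole. The fingers move at their own pace and stop on an object; the grip force is fixed at half the most. Time passes only in rows, so rows that do not move let the fingers close, or fill a call up. It gives the time, the measured TCP pose, the force and the opening at its end, in the units of the state.
- bot.get_obs(): the state, without advancing time (a new reading comes with each control period).
- bot.camera(name): name is "scene" or "top"; returns (picture, depth): 480x640x3 uint8, blue, green, red; 480x640 float32, m along the optical axis (not along the pixel's ray), 0 where there is no reading.
- bot.camera_params(name): a dict with "camera_matrix" (3x3 intrinsics, pixels), "dist" ([k1, k2, p1, p2, k3] as OpenCV has them; the pictures are not rectified), "rvec" (rotation vector, rad) and "tvec" (3), from world to camera coordinates, as OpenCV has them. Camera axes: x right, y down, z forward; pixel columns grow to the right and rows downward; lengths in m; the calibration is good to about 2 mm. A picture is of the moment at which its call begins. camera_params takes no time and is no camera call.
- bot.job_done(): hands the job in, once; it reports no verdict.
The state is a dict: "clock": time; "joint_pos": joint angles; "joint_vel": joint speeds; "tau": joint torques, N m; "eef_pos": TCP position; "tool_rot": TCP orientation; "ft_force": force on the tool from outside, world axes, zero at the start; "ft_torque": the same for the moment, N m; "grip_width": finger opening in m.
Only numpy, scipy, OpenCV 4.12 (cv2) and the standard library are available. Lean on these libraries where they do the work, as an engineer would, in place of code of your own. Each camera call takes 0.05 s, during which the arm holds its last target. There are 200 camera calls.

## Task

Take the steel tie-down anchor out of its wooden block and lower its foot into the rail's slot near the slot's end on the robot's right, then twist it a quarter turn anticlockwise (seen from above) so the foot is caught under the lips. Slide it along the slot towards the other end, feeling for the hidden pocket under the lips, until its teeth drop fully home there, and leave it standing upright and crosswise in the pocket. Handle it gently: never press, twist or drag it against the rail harder than about 3 kg of weight, and leave the tray, pot, trowel and bottle where they are.

Things in the scene. Friction and masses are not known exactly. Their poses are not given: they have to be found in the camera images.
- anchor: Steel anchor, rigid, 58 mm tall, 84-168 g, upright in the block. Origin: on its axis at the underside of its teeth; z up, x along the foot. Foot: S-shaped plate 34 (x) x 14 (y) x 6 mm, 4-10 mm up, corners +x+y and -x-y cut away; under it two teeth 7 x 7 mm, 4 mm deep, at (13.3,-3.5) and (-13.3,3.5) mm. Neck: 13 mm round, 10-28 mm up. Half a turn about z gives the same shape.
- anchor_head (a point): Centre of the anchor's flat grip head, 43 mm above its origin, same axes: 36 mm (x) x 16 mm (y) x 30 mm tall, with a dark cross hole. Grip it across the 16 mm. Its underside ends up only 6 mm above the rail's top, so fingers must not reach below it.
- rail: Fixed aluminium T-slot rail, 296 mm (x) x 52 mm, top at 32 mm. Origin: on the bench under its middle; x along the slot from the robot's right to its left, z up. Slot 17 mm wide, open from x = -95 to +85 mm between solid ends with screw heads. Lips 5 mm thick (27-32 mm up) over a cavity 36.4 mm wide, floor 14 mm up: the anchor's origin rides 14 mm above the rail's, with about 3 mm of vertical play.
- rail_entry (a point): Point in the slot's mouth, at the rail's top, 60 mm to -x of its middle; rail's axes. Lower the foot lengthwise here, axis anywhere from x = -77 to -30 mm (clearance 1.5 mm a side). The foot then turns only anticlockwise from above, by a quarter to about 100 degrees; clockwise it jams near 60 degrees. Once crosswise it has 1.2 mm sideways play and slides along the slot.
- rail_search (a point): Point on the cavity floor 20 mm to +x of the rail's middle, the centre of the search range. Under both lips, unseen and different each time, is a floor pocket 20 mm long (x), 5 mm deep, centred from 26 mm to -x to 26 mm to +x of here; the 17 mm floor middle has none. Crosswise, the teeth drop in within 3 mm of its centre; the anchor's origin is then 10 mm above the rail's and it can slide no further.
- holder: Fixed wooden block 110 mm (x) by 70 mm (y) by 22 mm tall in whose socket (40 mm along x by 20 mm along y, floor 8 mm above the bench) the anchor stands loosely. Origin: centre of its underside. x runs along the anchor's foot to within a few degrees.
- tray: Bystander: loose empty clear plastic seedling tray 120 x 170 x 50 mm; origin at the centre of its underside.
- pot: Bystander: loose clay pot, 84 mm in diameter, 75 mm tall; origin at the centre of its underside.
- trowel: Bystander: loose hand trowel with a wooden handle, about 310 mm long along its x (blade to +x), 28 mm high; origin near the middle, at its underside.
- bottle: Bystander: loose green plastic bottle, 68 mm in diameter, 170 mm tall; origin at the centre of its underside.
Things that resemble listed ones, but are neither listed nor needed, are in the scene too. Several things have the shape of the anchor; the one meant has the colours described above.

How it is judged:
On the way, in this order (a step that is already met when the one before it is completed fails the run):
1. the foot is down in the slot, lengthwise, 30 mm or more to the right of the rail's middle (y of anchor in the frame of rail between -0.004 and 0.004 m and z of anchor in the frame of rail between 0.006 and 0.0175 m and angle between anchor's own z axis and vertical below 0.15 rad and x of anchor in the frame of rail between -0.08 and -0.03 m and angle between the x axis of anchor and the x axis of rail, either way round below 0.2 rad), for 0.1 s.
2. turned crosswise under the lips, still to the right of the rail's middle (y of anchor in the frame of rail between -0.004 and 0.004 m and z of anchor in the frame of rail between 0.006 and 0.0185 m and angle between anchor's own z axis and vertical below 0.15 rad and x of anchor in the frame of rail below -0.02 m and angle between the x axis of anchor and the y axis of rail, either way round below 0.25 rad), for 0.1 s.
At the end, for the whole second after the job is handed in: The anchor stands released and at rest in the pocket: origin under 11.8 mm above the rail's (14 riding, 10 home), within 4 mm of the slot's centre line, 12 mm right to 52 mm left of the rail's middle, foot crosswise within 0.25 rad, upright within 0.15 rad (y of anchor in the frame of rail between -0.004 and 0.004 m and z of anchor in the frame of rail between 0.006 and 0.0118 m and angle between anchor's own z axis and vertical below 0.15 rad and x of anchor in the frame of rail between -0.012 and 0.052 m and angle between the x axis of anchor and the y axis of rail, either way round below 0.25 rad and linear speed of anchor below 0.02 m/s and angular speed of anchor below 0.2 rad/s); the robot touches nothing.
It fails at once if the anchor is forced against the rail with more than 30 N (contact force between anchor and rail above 30 N).
It fails at once if the robot presses on the rail with more than 15 N (contact force between any of the fingers, the arm and rail above 15 N).
It fails at once if the tray, pot, trowel or bottle is moved more than 20 mm (distance of any of tray, pot, trowel, bottle from where it was at the start of the episode above 0.02 m).
It also fails if it takes over 70 s, if anything falls off the work surface, if the arm or the gripper's body presses on something with over 40 N, if the wrist force passes 120 N, or if a joint passes its speed limit or range.

## Working session

There is one attempt and no reset: what is moved stays moved. The work goes in short steps, Python scripts to look and compute and a tool call to move; the robot and the scene stay as the last step left them, time stands still between calls to the robot, and variables do not carry over. Pictures are saved under pics/ and viewed, about 8 in all and at most 12, crops included, and the job is handed in when it is done.

Besides the shell and the picture viewer there is one more tool, called after "Call:" in YAML: its name, and indented under it one key for each argument. move_arm: Moves the arm, as the interface text tells. Its arguments: {"type":"object","properties":{"increments":{"type":"array"}},"required":["increments"]}

```bash
mkdir -p pics; cat > h.py <<'E'
import numpy as np, cv2
from workcell import bot
from scipy.spatial.transform import Rotation as R
def grab(n):
    im,d=bot.camera(n); p=bot.camera_params(n); return im,d,p
def world(d,p,pts):
    pts=np.array(pts,float).reshape(-1,2)
    u=cv2.undistortPoints(pts.reshape(-1,1,2),np.array(p["camera_matrix"]),np.array(p["dist"])).reshape(-1,2)
    z=np.array([d[int(round(v)),int(round(c))] for c,v in pts])
    c=np.c_[u*z[:,None],z]; M=cv2.Rodrigues(np.array(p["rvec"],float))[0]
    return (c-np.array(p["tvec"]).ravel())@M
def onplane(p,pts,h):
    pts=np.array(pts,float).reshape(-1,1,2)
    u=cv2.undistortPoints(pts,np.array(p["camera_matrix"]),np.array(p["dist"])).reshape(-1,2)
    M=cv2.Rodrigues(np.array(p["rvec"],float))[0]; t=np.array(p["tvec"]).ravel()
    o=-t@M; r=np.c_[u,np.ones(len(u))]@M
    return o+r*((h-o[2])/r[:,2])[:,None]
def proj(p,X):
    return cv2.projectPoints(np.array(X,float).reshape(-1,1,3),np.array(p["rvec"],float),np.array(p["tvec"],float),np.array(p["camera_matrix"]),np.array(p["dist"]))[0].reshape(-1,2)
def st():
    o=bot.get_obs(); print(o["clock"],np.round(o["eef_pos"],4),np.round(R.from_quat(o["tool_rot"]).as_matrix(),3).tolist(),np.round(o["ft_force"],1),np.round(o["ft_torque"],2),o["grip_width"])
E
python3 - <<'E'
from h import *
for n in("top","scene"):
    im,d,p=grab(n); cv2.imwrite(f"pics/{n}0.png",im); np.save(f"{n}0.npy",d)
    M=cv2.Rodrigues(np.array(p["rvec"],float))[0]; print(n,-np.array(p["tvec"]).ravel()@M)
st()
E
```

```text
top [0.40439786 0.05059913 1.22226151]
scene [ 1.82512397 -0.03167472  0.85472374]
0.1 [ 0.1384 -0.4799  0.2305] [[-0.961, -0.001, 0.277], [-0.277, 0.002, -0.961], [0.0, -1.0, -0.002]] [-0.1 -0.2  0.8] [-0.01  0.02 -0.02] 0.0855723044244955
```

View pics/top0.png

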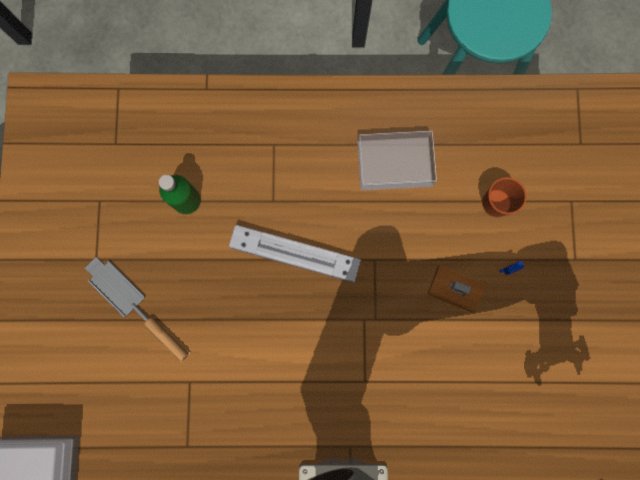

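View pics/scene0.png

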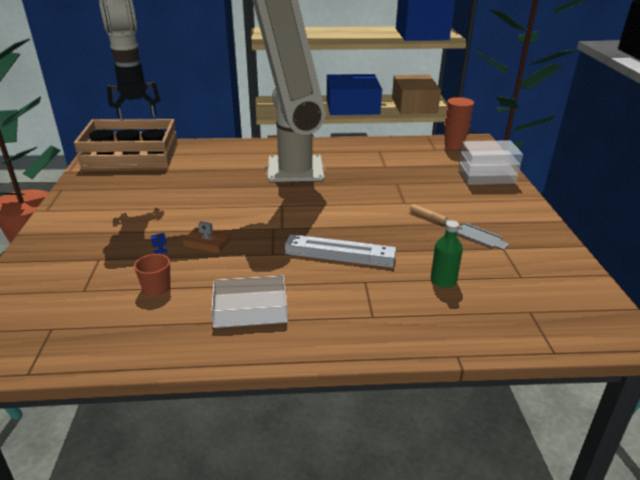

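Candidates: the steel-grey piece in the wooden block at top (460,288) / scene (205,230), and the blue look-alike at top (513,268) / scene (159,242). The description says steel in the block, so I choose the first. I'll check it in a close crop and measure the rail.

```bash
python3 - <<'E'
from h import *
im=cv2.imread("pics/top0.png"); s=cv2.imread("pics/scene0.png"); d=np.load("top0.npy"); 
p=bot.camera_params("top")
print(p["camera_matrix"],p["dist"])
a=cv2.resize(im[255:325,415:535],(800,467),interpolation=3)
cv2.imwrite("pics/c1.png",a)
b=cv2.resize(im[210:295,220:370],(800,453),interpolation=3); cv2.imwrite("pics/c2.png",b)
# height map
u,v=np.meshgrid(np.arange(640),np.arange(480))
W=world(d,p,np.c_[u.ravel(),v.ravel()]).reshape(480,640,3); np.save("W.npy",W)
print(np.round(W[280:298:2,446:476:2,2]*1000).astype(int)); print(W[360,560],W[270,400],W[200,300])
m=(W[...,2]>.024)&(W[...,2]<.045)&(u>215)&(u<375)&(v>215)&(v<290)
pts=W[m][:,:2].astype(np.float32); print(m.sum(),cv2.minAreaRect(pts),np.median(W[m][:,2]))
m=(W[...,2]>.014)&(W[...,2]<.03)&(u>415)&(u<495)&(v>255)&(v<325)
pts=W[m][:,:2].astype(np.float32); print(m.sum(),cv2.minAreaRect(pts),np.median(W[m][:,2]))
m=(W[...,2]>.045)&(W[...,2]<.08)&(u>435)&(u<485)&(v>265)&(v<310)
pts=W[m][:,:2].astype(np.float32); print(m.sum(),cv2.minAreaRect(pts),np.median(W[m][:,2]))
E
```

```text
[[530.34374009   0.         321.04454312]
 [  0.         530.34374009 247.0801688 ]
 [  0.           0.           1.        ]] [0.03792493 0.         0.         0.         0.        ]
[[  18   22   23   16   15   17   20   21   23   23   20   20   19   18
    18]
 [  19   18    3   14   50   65   64   25   22   20   21   19   21   25
    19]
 [  21   18   13   34   66   65   66   68   69   18   21   18   18   21
    23]
 [  18   21   11   46   60   68   70   66   65   64   63   62   24   22
    22]
 [  20    8    9   49   64   65   68   66   68   62   62   65   64   23
    19]
 [  22 1222    6   18   18   46   60   62   65   64   66   64   22   17
    20]
 [  22   19   19   18   22   10   19   44   56   62   66   62   20   23
    19]
 [  22   21   19   22   19   18   25    5   15   19   23   19   22   21
    18]
 [  19   20   20   22   21   23   20   21   22   19   19   20   16   21
    18]]
[ 0.31865767 -0.49038237 -0.00120763] [ 0.52056966 -0.13578892  0.00411388] [ 0.68718663  0.09575667 -0.00352733]
2427 ((0.556926965713501, 0.10755150020122528), (0.2984909117221832, 0.05323878303170204), 74.36335754394531) 0.03001004171833272
1328 ((0.4776066839694977, -0.2603570222854614), (0.11079972237348557, 0.07055927067995071), 67.44686126708984) 0.020257425917493466
150 ((0.47706466913223267, -0.25991711020469666), (0.036483533680438995, 0.01675019972026348), 70.4061279296875) 0.06384471377111267
```

View pics/c1.png

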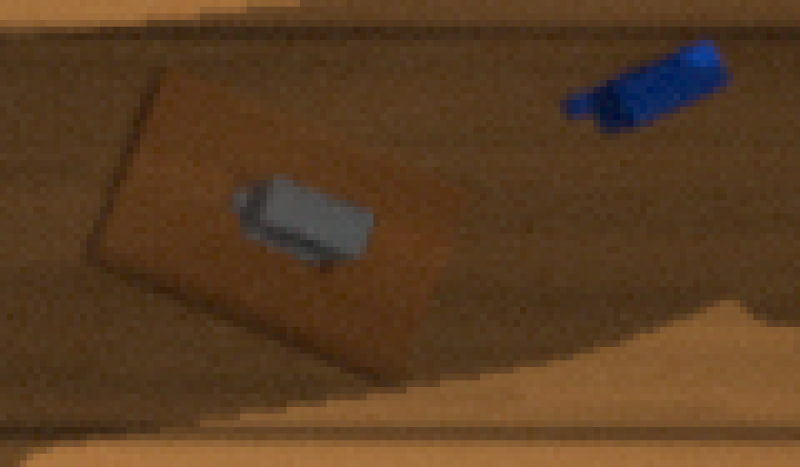

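View pics/c2.png

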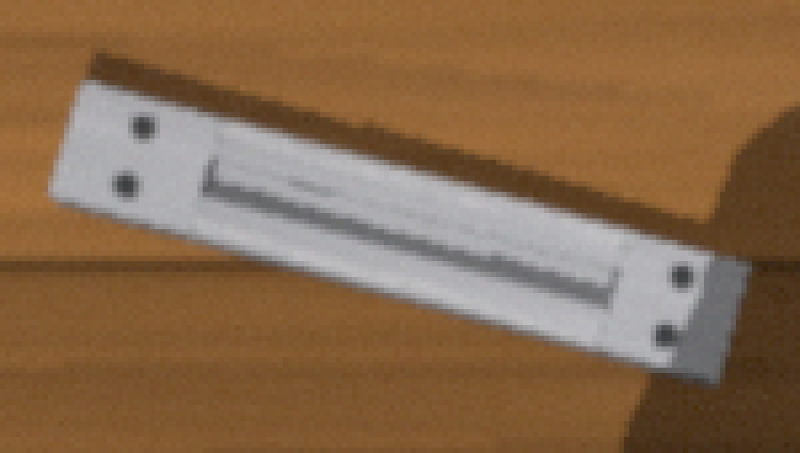

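The crop confirms a grey steel anchor in the block, with its head top at crop (315,217); the blue one lies loose outside. The rail is clear, with its slot running from crop (207,180) on the robot's left to (612,290) on its right. Next I refine the rail axis and head pose.

```bash
cat >> h.py <<'E'
def rows(target,zyaw,n=None,step=0.05,cur=None):
    """print rows from current pose to TCP target and jaw-axis yaw (deg)"""
    o=bot.get_obs(); P=np.array(o["eef_pos"]); M=R.from_quat(o["tool_rot"])
    dy=np.radians(zyaw)-np.arctan2(M.as_matrix()[1,2],M.as_matrix()[0,2]); dy=(dy+np.pi)%(2*np.pi)-np.pi
    D=np.array(target)-P
    n=n or int(max(np.ceil(np.linalg.norm(D)/(step*.96)),np.ceil(abs(dy)/.145),1))
    for i in range(n):
        l=M.inv().apply(D/n)/.2; t=-dy/n/2
        print(np.round(l,3).tolist(),round(t,4)); M=M*R.from_euler('y',-dy/n)
    print("D",np.round(D,4),"dyaw",np.degrees(dy))
E
python3 - <<'E'
from h import *
im=cv2.imread("pics/top0.png"); p=bot.camera_params("top"); W=np.load("W.npy")
def lineedge(a,b,h,half=.012,dark=None,n=30):
    """along world segment a->b at height h find strongest brightness edge normal offsets"""
    a,b=np.array(a),np.array(b); t=(b-a)/np.linalg.norm(b-a); nn=np.array([-t[1],t[0]]); s=np.arange(-half,half,.00025)
    g=cv2.cvtColor(im,cv2.COLOR_BGR2GRAY).astype(np.float32) if dark is None else dark
    prof=[]
    for q in np.linspace(a,b,n):
        X=np.c_[q+s[:,None]*nn,np.full(len(s),h)]; uv=proj(p,X).astype(np.float32)
        prof.append(cv2.remap(g,uv[:,0].copy(),uv[:,1].copy(),1).ravel())
    return s,np.array(prof)
sat=cv2.cvtColor(im,cv2.COLOR_BGR2HSV)[...,1].astype(np.float32)
th=np.radians(74.4); ax=np.array([np.cos(th),np.sin(th)]); ny=np.array([-ax[1],ax[0]]); c=np.array([.557,.1075])
for side in(1,-1):
    # outer long edges at top height via saturation
    for x0,x1 in((-.11,-.03),(.03,.13)):
        s,pr=lineedge(c+ax*x0+ny*side*.026,c+ax*x1+ny*side*.026,.032,dark=sat)
        m=pr.mean(0); g=np.gradient(cv2.GaussianBlur(m.reshape(1,-1),(0,0),4).ravel()); i=np.argmax(abs(g[5:-5]))+5
        print("edge y",side,x0,round((side*.026+s[i])*1000,2),round(m[0]),round(m[-1]))
for e in(-1,1):
    q=c+ax*e*.148; s,pr=lineedge(q-ny*.018,q+ny*.018,.032,dark=sat); m=pr.mean(0)
    g=np.gradient(cv2.GaussianBlur(m.reshape(1,-1),(0,0),4).ravel()); i=np.argmax(abs(g[5:-5]))+5; print("end",e,round((e*.148-s[i])*1000,2))
# slot profile
for x0,x1 in((-.08,-.03),(-.03,.02),(.02,.07)):
    s,pr=lineedge(c+ax*x0,c+ax*x1,.032,half=.016); m=pr.mean(0); print(x0,[(round(a*1000),int(b)) for a,b in zip(s[::4],m[::4])])
s,pr=lineedge(c-ny*.004,c+ny*.004,.032,half=.12); m=pr.mean(0)
g=np.gradient(cv2.GaussianBlur(m.reshape(1,-1),(0,0),4).ravel())
for lo,hi in((-.11,-.07),(.07,.115)):
    k=np.where((-s>lo)&(-s<hi))[0]; i=k[np.argmax(abs(g[k]))]; print("slot end",-s[i],g[i])
# head top face
u,v=np.meshgrid(np.arange(640),np.arange(480))
g=cv2.cvtColor(im,cv2.COLOR_BGR2GRAY)
k=8; c0=(438,270); S=cv2.resize(sat[270:308,438:490],None,fx=k,fy=k,interpolation=cv2.INTER_CUBIC); G=cv2.resize(g[270:308,438:490].astype(np.float32),None,fx=k,fy=k,interpolation=cv2.INTER_CUBIC)
print(np.round(g[278:298,447:475]))
E
```

```text
edge y 1 -0.11 28.5 5 161
edge y 1 0.03 28.25 6 162
edge y -1 -0.11 -28.25 162 6
edge y -1 0.03 -28.0 157 6
end -1 -149.0
end 1 148.0
-0.08 [(-16, 179), (-15, 179), (-14, 178), (-13, 178), (-12, 177), (-11, 175), (-10, 172), (-9, 170), (-8, 169), (-7, 170), (-6, 172), (-5, 173), (-4, 172), (-3, 168), (-2, 160), (-1, 149), (0, 135), (1, 123), (2, 115), (3, 111), (4, 110), (5, 112), (6, 119), (7, 130), (8, 143), (9, 157), (10, 167), (11, 173), (12, 176), (13, 177), (14, 178), (15, 179)]
-0.03 [(-16, 176), (-15, 176), (-14, 176), (-13, 176), (-12, 176), (-11, 174), (-10, 172), (-9, 169), (-8, 168), (-7, 169), (-6, 171), (-5, 173), (-4, 174), (-3, 173), (-2, 169), (-1, 162), (0, 150), (1, 136), (2, 122), (3, 113), (4, 110), (5, 111), (6, 118), (7, 129), (8, 143), (9, 156), (10, 166), (11, 172), (12, 174), (13, 175), (14, 175), (15, 175)]
0.02 [(-16, 172), (-15, 173), (-14, 173), (-13, 174), (-12, 173), (-11, 170), (-10, 166), (-9, 162), (-8, 159), (-7, 161), (-6, 165), (-5, 169), (-4, 170), (-3, 169), (-2, 162), (-1, 152), (0, 139), (1, 124), (2, 112), (3, 107), (4, 106), (5, 109), (6, 1
[... 1260 characters left out ...]
1 60 67 71 60 51 50 46 47 52 61 73 74 82 79 80 80 81 78 80 64
  64 67 67 66]
 [62 57 60 61 59 60 60 61 67 59 53 54 52 44 42 54 68 73 80 78 81 81 76 61
  64 63 65 66]
 [54 57 58 59 57 59 60 53 67 64 63 65 61 59 52 48 50 55 64 74 78 80 71 60
  63 63 67 66]
 [56 62 58 57 59 56 56 58 58 57 60 62 61 67 66 59 51 50 51 55 61 70 66 65
  62 62 65 61]
 [56 60 59 59 58 59 57 58 58 58 56 56 58 56 52 57 43 43 54 56 60 58 59 62
  60 62 61 62]
 [59 57 57 57 61 57 57 55 59 58 53 61 62 62 55 52 41 46 58 61 55 62 58 57
  63 63 66 61]
 [57 55 58 60 56 54 59 55 60 59 57 56 56 59 57 53 52 55 59 63 58 60 60 59
  62 62 65 64]
 [56 58 56 56 57 55 63 59 55 61 58 57 55 56 56 59 57 56 59 59 59 59 59 60
  62 58 62 63]]
```

```bash
python3 - <<'E'
from h import *
im=cv2.imread("pics/top0.png"); p=bot.camera_params("top")
g=cv2.cvtColor(im,cv2.COLOR_BGR2GRAY).astype(np.float32); k=8
G=cv2.resize(g[270:308,438:490],None,fx=k,fy=k,interpolation=cv2.INTER_CUBIC); G=cv2.GaussianBlur(G,(0,0),4)
m=(G>71).astype(np.uint8); n,l,s,c=cv2.connectedComponentsWithStats(m); 
print(s[:5])
j=1+np.argmax(s[1:,4]); v,u=np.where(l==j)
X=onplane(p,np.c_[(u+.5)/k-.5+438,(v+.5)/k-.5+270],.066)[:,:2].astype(np.float32)
print(cv2.minAreaRect(X),X.mean(0)); q=X-X.mean(0); w,V=np.linalg.eigh(q.T@q); print(np.degrees(np.arctan2(V[1,1],V[0,1])),np.sqrt(w/len(q)*12))
rows([.477,-.260,.15],-20); st()
E
```

```text
[[     0      0    416    304 120002]
 [   134     93    128     93   6436]
 [   103    114      5      7     26]]
((0.47802942991256714, -0.26087725162506104), (0.0340089276432991, 0.015418315306305885), 68.3628158569336) [ 0.47773233 -0.26069635]
66.95291 [0.01408678 0.03383047]
[-0.215, 0.045, -0.065] -0.0523
[-0.22, 0.045, -0.042] -0.0523
[-0.223, 0.045, -0.019] -0.0523
[-0.224, 0.045, 0.004] -0.0523
[-0.223, 0.045, 0.028] -0.0523
[-0.218, 0.045, 0.051] -0.0523
[-0.212, 0.045, 0.073] -0.0523
[-0.203, 0.045, 0.095] -0.0523
[-0.192, 0.045, 0.116] -0.0523
D [ 0.3386  0.2199 -0.0805] dyaw 53.91102555452916
0.1 [ 0.1384 -0.4799  0.2305] [[-0.961, -0.001, 0.277], [-0.277, 0.002, -0.961], [0.0, -1.0, -0.002]] [-0.1 -0.2  0.8] [-0.01  0.02 -0.02] 0.0855723044244955
```

Call:
move_arm:
  increments:
    - {"grip": 0,"linear": [-0.215,0.045,-0.065],"twist": -0.052}
    - {"grip": 0,"linear": [-0.22,0.045,-0.042],"twist": -0.052}
    - {"grip": 0,"linear": [-0.22,0.045,-0.02],"twist": -0.052}
    - {"grip": 0,"linear": [-0.22,0.045,0.004],"twist": -0.052}
    - {"grip": 0,"linear": [-0.22,0.045,0.028],"twist": -0.052}

```text
clock: 0.6
eef_pos: [0.3254, -0.3587, 0.1829]
tool_rot: [-0.278, 0.651, -0.65, 0.277]
ft_force: [1.1, -1.3, -0.0]
grip_width: 0.0855
```

```bash
python3 - <<'E'
from h import *
st(); print(bot.get_obs()["joint_pos"]); rows([.478,-.261,.1],-22.5)
E
```

```text
0.6 [ 0.3254 -0.3587  0.1829] [[-0.692, -0.002, 0.722], [-0.722, 0.0, -0.692], [0.001, -1.0, -0.002]] [ 1.1 -1.3 -0. ] [-0.02 -0.01  0.  ] 0.08551965980589814
[-8.33195571e-01  2.38204096e-01 -1.26817753e-01  1.20722673e+00
 -1.30668870e-03  1.50204046e+00]
[-0.176, 0.083, 0.043] -0.0372
[-0.173, 0.083, 0.056] -0.0372
[-0.168, 0.083, 0.068] -0.0372
[-0.162, 0.083, 0.081] -0.0372
[-0.156, 0.083, 0.092] -0.0372
D [ 0.1526  0.0977 -0.0829] dyaw 21.29916731493093
```

Call:
move_arm:
  increments:
    - {"grip": 0,"linear": [-0.176,0.083,0.043],"twist": -0.037}
    - {"grip": 0,"linear": [-0.173,0.083,0.056],"twist": -0.037}
    - {"grip": 0,"linear": [-0.168,0.083,0.068],"twist": -0.037}
    - {"grip": 0,"linear": [-0.162,0.083,0.081],"twist": -0.037}
    - {"grip": 0,"linear": [-0.156,0.083,0.092],"twist": -0.037}

```text
clock: 1.1
eef_pos: [0.4836, -0.2539, 0.0961]
tool_rot: [-0.399, 0.585, -0.584, 0.397]
ft_force: [-0.7, -1.0, 0.1]
grip_width: 0.0859
```

```bash
python3 - <<'E'
from h import *
st(); rows([.478,-.261,.039],-22.5,5)
im,d,p=grab("scene"); c=cv2.resize(im[180:280,130:280],(800,533),interpolation=3); cv2.imwrite("pics/s1.png",c)
im,d,p=grab("top"); c=cv2.resize(im[230:330,390:540],(800,533),interpolation=3); cv2.imwrite("pics/t1.png",c)
E
```

```text
1.1 [ 0.4836 -0.2539  0.0961] [[-0.367, -0.002, 0.93], [-0.93, -0.0, -0.367], [0.001, -1.0, -0.002]] [-0.7 -1.   0.1] [-0.02 -0.03 -0.01] 0.08586148996911913
[0.009, 0.057, -0.002] 0.0017
[0.009, 0.057, -0.002] 0.0017
[0.009, 0.057, -0.002] 0.0017
[0.009, 0.057, -0.002] 0.0017
[0.009, 0.057, -0.002] 0.0017
D [-0.0056 -0.0071 -0.0571] dyaw -0.9709190417229346
```

View pics/s1.png

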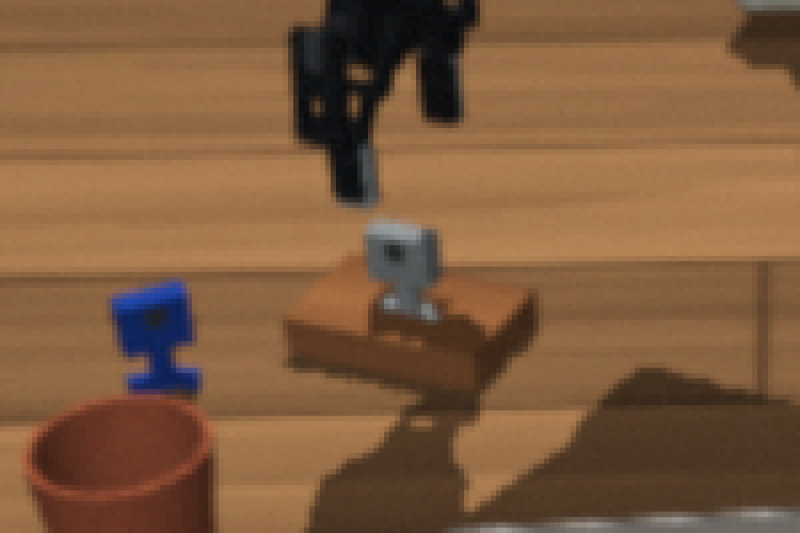

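The head stands at crop (400,250) directly below the open jaws. I'm descending.

Call:
move_arm:
  increments:
    - {"grip": 0,"linear": [0.02,0.04,-0.004],"twist": 0.004}
    - {"grip": 0,"linear": [0.015,0.05,-0.002],"twist": 0.002}
    - {"grip": 0,"linear": [0.004,0.05,-0.001],"twist": 0}
    - {"grip": 0,"linear": [0,0.05,0],"twist": 0}
    - {"grip": 0,"linear": [0,0.03,0],"twist": 0}

```text
clock: 1.7
eef_pos: [0.4767, -0.2606, 0.0469]
tool_rot: [-0.395, 0.589, -0.586, 0.392]
ft_force: [-0.6, 0.7, -0.2]
grip_width: 0.0854
```

```bash
python3 - <<'E'
from h import *
st(); rows([.478,-.261,.039],-22.5,2)
E
```

```text
1.7 [ 0.4767 -0.2606  0.0469] [[-0.381, -0.006, 0.925], [-0.925, 0.002, -0.381], [0.0, -1.0, -0.007]] [-0.6  0.7 -0.2] [0.04 0.03 0.02] 0.0853643785421263
[-0.0, 0.02, 0.003] 0.0005
[-0.0, 0.02, 0.003] 0.0005
D [ 0.0013 -0.0004 -0.0079] dyaw -0.11506977371080127
```

Call:
move_arm:
  increments:
    - {"grip": 0,"linear": [0,0.02,0.003],"twist": 0}
    - {"grip": 0,"linear": [0,0.015,0.003],"twist": 0}
    - {"grip": 0.4,"linear": [0,0,0],"twist": 0}
    - {"grip": 0.7,"linear": [0,0,0],"twist": 0}
    - {"grip": 1,"linear": [0,0,0],"twist": 0}

```text
clock: 2.2
eef_pos: [0.4769, -0.262, 0.0389]
tool_rot: [-0.394, 0.59, -0.586, 0.391]
ft_force: [0.5, -0.5, 1.1]
grip_width: 0.0436
```

Call:
move_arm:
  increments:
    - {"grip": 1,"linear": [0,0,0],"twist": 0}
    - {"grip": 1,"linear": [0,0,0],"twist": 0}
    - {"grip": 1,"linear": [0,0,0],"twist": 0}
    - {"grip": 1,"linear": [0,0,0],"twist": 0}
    - {"grip": 1,"linear": [0,0,0],"twist": 0}

```text
clock: 2.7
eef_pos: [0.4777, -0.262, 0.0399]
tool_rot: [-0.394, 0.589, -0.586, 0.392]
ft_force: [-0.7, 0.2, -1.1]
grip_width: 0.0149
```

```bash
python3 - <<'E'
from h import *
st()
E
```

```text
2.7 [ 0.4777 -0.262   0.0399] [[-0.382, -0.005, 0.924], [-0.924, 0.001, -0.382], [0.001, -1.0, -0.005]] [-0.7  0.2 -1.1] [ 0.05 -0.    0.03] 0.014854142240944428
```

Call:
move_arm:
  increments:
    - {"grip": 1,"linear": [0,-0.08,0],"twist": 0}
    - {"grip": 1,"linear": [0,-0.12,0],"twist": 0}
    - {"grip": 1,"linear": [0,-0.12,0],"twist": 0}
    - {"grip": 1,"linear": [0,-0.12,0],"twist": 0}
    - {"grip": 1,"linear": [0,-0.04,0],"twist": 0}

```text
clock: 3.2
eef_pos: [0.4757, -0.2607, 0.1356]
tool_rot: [-0.396, 0.592, -0.584, 0.39]
ft_force: [1.0, -0.8, -0.5]
grip_width: 0.0146
```

```bash
python3 - <<'E'
from h import *
st(); rows([.5421,.0541,.12],-15.6,10)
E
```

```text
3.2 [ 0.4757 -0.2607  0.1356] [[-0.382, -0.013, 0.924], [-0.924, 0.006, -0.382], [-0.0, -1.0, -0.014]] [ 1.  -0.8 -0.5] [-0.04 -0.07  0.04] 0.014571130056075066
[-0.158, 0.008, -0.029] -0.006
[-0.158, 0.008, -0.027] -0.006
[-0.159, 0.008, -0.026] -0.006
[-0.159, 0.008, -0.024] -0.006
[-0.159, 0.008, -0.022] -0.006
[-0.16, 0.008, -0.02] -0.006
[-0.16, 0.008, -0.018] -0.006
[-0.16, 0.008, -0.016] -0.006
[-0.16, 0.008, -0.014] -0.006
[-0.16, 0.008, -0.012] -0.006
D [ 0.0664  0.3148 -0.0156] dyaw 6.876099055585714
```

Call:
move_arm:
  increments:
    - {"grip": 1,"linear": [-0.158,0.008,-0.029],"twist": -0.006}
    - {"grip": 1,"linear": [-0.158,0.008,-0.027],"twist": -0.006}
    - {"grip": 1,"linear": [-0.159,0.008,-0.026],"twist": -0.006}
    - {"grip": 1,"linear": [-0.159,0.008,-0.024],"twist": -0.006}
    - {"grip": 1,"linear": [-0.159,0.008,-0.022],"twist": -0.006}

```text
clock: 3.7
eef_pos: [0.5098, -0.1035, 0.1267]
tool_rot: [-0.411, 0.58, -0.574, 0.406]
ft_force: [0.3, -0.9, -0.3]
grip_width: 0.0149
```

Call:
move_arm:
  increments:
    - {"grip": 1,"linear": [-0.16,0.008,-0.02],"twist": -0.006}
    - {"grip": 1,"linear": [-0.16,0.008,-0.018],"twist": -0.006}
    - {"grip": 1,"linear": [-0.16,0.008,-0.016],"twist": -0.006}
    - {"grip": 1,"linear": [-0.13,0.008,-0.01],"twist": -0.006}
    - {"grip": 1,"linear": [-0.05,0.0,-0.006],"twist": 0}

```text
clock: 4.2
eef_pos: [0.5361, 0.0343, 0.1154]
tool_rot: [-0.428, 0.571, -0.562, 0.42]
ft_force: [-0.4, -0.8, -0.4]
grip_width: 0.0147
```

```bash
python3 - <<'E'
from h import *
st(); rows([.5421,.0541,.082],-15.6,5)
E
```

```text
4.2 [0.5361 0.0343 0.1154] [[-0.282, -0.017, 0.959], [-0.959, 0.004, -0.282], [0.001, -1.0, -0.017]] [-0.4 -0.8 -0.4] [-0.08 -0.05  0.07] 0.014721981073566351
[-0.021, 0.033, 0.001] -0.0014
[-0.021, 0.033, 0.001] -0.0014
[-0.021, 0.033, 0.001] -0.0014
[-0.021, 0.033, 0.001] -0.0014
[-0.021, 0.033, 0.001] -0.0014
D [ 0.006   0.0198 -0.0334] dyaw 0.8041101005574022
```

Call:
move_arm:
  increments:
    - {"grip": 1,"linear": [-0.021,0.033,0.001],"twist": -0.0015}
    - {"grip": 1,"linear": [-0.021,0.033,0.001],"twist": -0.0015}
    - {"grip": 1,"linear": [-0.021,0.033,0.001],"twist": -0.0015}
    - {"grip": 1,"linear": [-0.021,0.03,0.001],"twist": -0.0015}
    - {"grip": 1,"linear": [-0.015,0.025,0.001],"twist": 0}

```text
clock: 4.7
eef_pos: [0.5411, 0.0521, 0.0806]
tool_rot: [-0.432, 0.569, -0.559, 0.421]
ft_force: [-0.2, 0.2, -0.6]
grip_width: 0.0152
```

```bash
python3 - <<'E'
from h import *
st(); rows([.5421,.0541,.06],-15.6,5)
im,d,p=grab("scene"); a=cv2.resize(im[205:275,275:395],(800,467),interpolation=3)
im2,d2,p2=grab("top"); b=cv2.resize(im2[205:295,220:370],(800,480),interpolation=3)
cv2.imwrite("pics/e1.png",cv2.resize(np.vstack([a,b]),(500,592)))
cv2.imwrite("pics/e_s.png",im);cv2.imwrite("pics/e_t.png",im2)
E
```

```text
4.7 [0.5411 0.0521 0.0806] [[-0.272, -0.02, 0.962], [-0.962, 0.002, -0.272], [0.003, -1.0, -0.019]] [-0.2  0.2 -0.6] [ 0.03 -0.07 -0.02] 0.0151814777700503
[-0.002, 0.021, 0.001] -0.0004
[-0.002, 0.021, 0.001] -0.0004
[-0.002, 0.021, 0.001] -0.0004
[-0.002, 0.021, 0.001] -0.0004
[-0.002, 0.021, 0.001] -0.0004
D [ 0.001   0.002  -0.0206] dyaw 0.20567994188824237
```

View pics/e1.png

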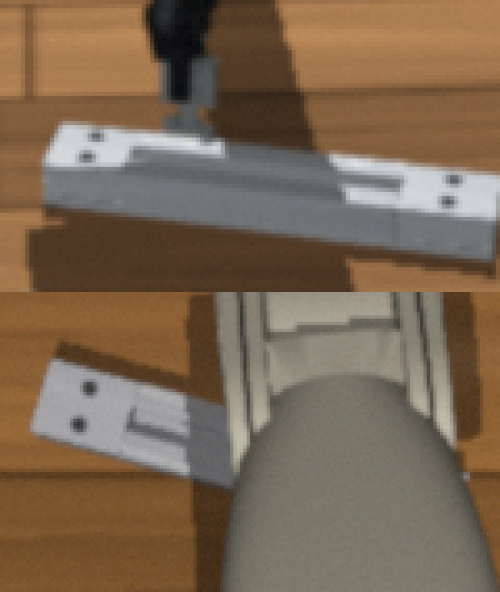

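Call:
move_arm:
  increments:
    - {"grip": 1,"linear": [0,0.018,0.003],"twist": -0.001}
    - {"grip": 1,"linear": [0,0.018,0.003],"twist": -0.001}
    - {"grip": 1,"linear": [0,0.016,0.001],"twist": 0}
    - {"grip": 1,"linear": [0,0.008,0],"twist": 0}
    - {"grip": 1,"linear": [0,0,0],"twist": 0}

```text
clock: 5.3
eef_pos: [0.5424, 0.0509, 0.0678]
tool_rot: [-0.433, 0.568, -0.559, 0.422]
ft_force: [-0.5, -0.2, -1.3]
grip_width: 0.0151
```

```bash
cat >> h.py <<'E'
def rp(L=.032):
    o=bot.get_obs(); M=R.from_quat(o["tool_rot"]).as_matrix(); P=np.array(o["eef_pos"])
    A=P+M[:,1]*L; c=np.array([.5569,.1071]); th=np.radians(74.4); ax=np.array([np.cos(th),np.sin(th)]); ny=np.array([-ax[1],ax[0]])
    f=np.array(o["ft_force"]); d=A[:2]-c
    print("t",round(o["clock"],2),"TCP",np.round(P*1e3,1),"anchor in rail x %.1f y %.1f z %.1f"%(d@ax*1e3,d@ny*1e3,A[2]*1e3),"TCP y %.1f"%((P[:2]-c)@ny*1e3),"yaw-rail %.2f"%(np.degrees(np.arctan2(M[1,2],M[0,2]))+15.6),"tilt",np.round(M[:2,1],3),"F rail",np.round([f[:2]@ax,f[:2]@ny,f[2]],1),"T",np.round(o["ft_torque"],2),"w",round(o["grip_width"],4))
E
python3 -c "from h import *; rp()"
```

```text
t 5.3 TCP [542.4  50.9  67.8] anchor in rail x -58.2 y -0.5 z 35.8 TCP y -1.1 yaw-rail -0.01 tilt [-0.02   0.002] F rail [-0.3  0.4 -1.3] T [-0.01 -0.05  0.02] w 0.0151
```

Call:
move_arm:
  increments:
    - {"grip": 1,"linear": [0,0.012,-0.0015],"twist": 0}
    - {"grip": 1,"linear": [0,0.015,-0.001],"twist": 0}
    - {"grip": 1,"linear": [0,0.015,0],"twist": 0}
    - {"grip": 1,"linear": [0,0.008,0],"twist": 0}
    - {"grip": 1,"linear": [0,0,0],"twist": 0}

```text
clock: 5.8
eef_pos: [0.5418, 0.0511, 0.0573]
tool_rot: [-0.432, 0.568, -0.559, 0.423]
ft_force: [-0.2, 0.0, -1.4]
grip_width: 0.0152
```

```bash
python3 -c "from h import *; rp()"
```

```text
t 5.8 TCP [541.8  51.1  57.3] anchor in rail x -58.1 y 0.1 z 25.3 TCP y -0.5 yaw-rail -0.00 tilt [-0.019  0.002] F rail [-0.   0.2 -1.4] T [-0.02 -0.01  0.04] w 0.0152
```

Call:
move_arm:
  increments:
    - {"grip": 1,"linear": [0,0.012,0],"twist": 0}
    - {"grip": 1,"linear": [0,0.015,0],"twist": 0}
    - {"grip": 1,"linear": [0,0.013,0],"twist": 0}
    - {"grip": 1,"linear": [0,0.006,0],"twist": 0}
    - {"grip": 1,"linear": [0,0,0],"twist": 0}

```text
clock: 6.3
eef_pos: [0.5417, 0.0512, 0.0472]
tool_rot: [-0.432, 0.568, -0.559, 0.423]
ft_force: [0.4, 1.1, -0.7]
grip_width: 0.0148
```

```bash
python3 -c "from h import *; rp()"
```

```text
t 6.3 TCP [541.7  51.2  47.2] anchor in rail x -58.1 y 0.2 z 15.3 TCP y -0.4 yaw-rail -0.00 tilt [-0.019  0.002] F rail [ 1.2 -0.1 -0.7] T [ 0.01 -0.03 -0.01] w 0.0148
```

Call:
move_arm:
  increments:
    - {"grip": 1,"linear": [0,0.005,0],"twist": 0}
    - {"grip": 1,"linear": [0,0.004,0],"twist": 0}
    - {"grip": 1,"linear": [0,0.003,0],"twist": 0}
    - {"grip": 1,"linear": [0,0,0],"twist": 0}
    - {"grip": 1,"linear": [0,0,0],"twist": 0}

```text
clock: 6.8
eef_pos: [0.542, 0.0511, 0.0459]
tool_rot: [-0.432, 0.567, -0.559, 0.423]
ft_force: [-0.4, 0.1, -0.4]
grip_width: 0.0152
```

```bash
python3 -c "from h import *; rp()"
```

```text
t 6.8 TCP [542.   51.1  45.9] anchor in rail x -58.0 y -0.2 z 13.9 TCP y -0.7 yaw-rail -0.00 tilt [-0.017  0.002] F rail [ 0.   0.4 -0.4] T [-0.01 -0.05  0.02] w 0.0152
```

Call:
move_arm:
  increments:
    - {"grip": 1,"linear": [0,-0.006,0],"twist": 0}
    - {"grip": 1,"linear": [0,0,0],"twist": -0.04}
    - {"grip": 1,"linear": [0,0,0],"twist": -0.05}
    - {"grip": 1,"linear": [0,0,0],"twist": -0.05}
    - {"grip": 1,"linear": [0,0,0],"twist": 0}

```text
clock: 7.3
eef_pos: [0.5422, 0.0512, 0.0464]
tool_rot: [0.508, -0.5, 0.491, -0.5]
ft_force: [-0.5, -0.4, -0.9]
grip_width: 0.0152
```

```bash
python3 -c "from h import *; rp()"
```

```text
t 7.3 TCP [542.2  51.2  46.4] anchor in rail x -57.9 y -0.3 z 14.4 TCP y -0.9 yaw-rail 16.62 tilt [-0.018  0.002] F rail [-0.5  0.4 -0.9] T [ 0.02 -0.02  0.02] w 0.0152
```

Call:
move_arm:
  increments:
    - {"grip": 1,"linear": [0,-0.003,-0.002],"twist": -0.05}
    - {"grip": 1,"linear": [0,0,0],"twist": -0.06}
    - {"grip": 1,"linear": [0,0,0],"twist": -0.06}
    - {"grip": 1,"linear": [0,0,0],"twist": -0.04}
    - {"grip": 1,"linear": [0,0,0],"twist": 0}

```text
clock: 7.8
eef_pos: [0.5418, 0.0512, 0.0465]
tool_rot: [0.6, -0.384, 0.372, -0.595]
ft_force: [0.4, -0.5, 0.2]
grip_width: 0.015
```

```bash
python3 -c "from h import *; rp()"
```

```text
t 7.8 TCP [541.8  51.2  46.5] anchor in rail x -58.0 y 0.1 z 14.5 TCP y -0.5 yaw-rail 40.96 tilt [-0.018  0.002] F rail [-0.4 -0.6  0.2] T [-0.03 -0.05 -0.  ] w 0.015
```

Call:
move_arm:
  increments:
    - {"grip": 1,"linear": [0,-0.002,0],"twist": -0.05}
    - {"grip": 1,"linear": [0,0,0],"twist": -0.06}
    - {"grip": 1,"linear": [0,0,0],"twist": -0.06}
    - {"grip": 1,"linear": [0,0,0],"twist": -0.04}
    - {"grip": 1,"linear": [0,0,0],"twist": 0}

```text
clock: 8.3
eef_pos: [0.5421, 0.0512, 0.0466]
tool_rot: [0.665, -0.252, 0.239, -0.661]
ft_force: [-0.9, 0.1, -0.7]
grip_width: 0.015
```

```bash
python3 -c "from h import *; rp()"
```

```text
t 8.3 TCP [542.1  51.2  46.6] anchor in rail x -57.9 y -0.2 z 14.6 TCP y -0.7 yaw-rail 64.96 tilt [-0.018  0.002] F rail [-0.1  0.9 -0.7] T [ 0.04 -0.   -0.02] w 0.015
```

Past the 60° point freely. Next come the last 25°.

Call:
move_arm:
  increments:
    - {"grip": 1,"linear": [0,0,0],"twist": -0.05}
    - {"grip": 1,"linear": [0,0,0],"twist": -0.06}
    - {"grip": 1,"linear": [0,0,0],"twist": -0.06}
    - {"grip": 1,"linear": [0,0,0],"twist": -0.045}
    - {"grip": 1,"linear": [0,0,0],"twist": 0}

```text
clock: 8.8
eef_pos: [0.5433, 0.0514, 0.0468]
tool_rot: [0.7, -0.106, 0.094, -0.7]
ft_force: [-0.7, 0.3, -1.1]
grip_width: 0.0151
```

```bash
python3 -c "from h import *; rp()"
```

```text
t 8.8 TCP [543.3  51.4  46.8] anchor in rail x -57.4 y -1.3 z 14.8 TCP y -1.8 yaw-rail 89.33 tilt [-0.016  0.002] F rail [ 0.1  0.7 -1.1] T [-0.01  0.01  0.  ] w 0.0151
```

Call:
move_arm:
  increments:
    - {"grip": 1,"linear": [0.003,0,0.03],"twist": -0.004}
    - {"grip": 1,"linear": [0,0,0.05],"twist": 0}
    - {"grip": 1,"linear": [0,0,0.05],"twist": 0}
    - {"grip": 1,"linear": [0,0,0.05],"twist": 0}
    - {"grip": 1,"linear": [0,0,0.025],"twist": 0}

```text
clock: 9.3
eef_pos: [0.5563, 0.094, 0.0465]
tool_rot: [-0.7, 0.106, -0.095, 0.7]
ft_force: [-0.5, 0.0, -0.7]
grip_width: 0.0149
```

```bash
python3 -c "from h import *; rp()"
```

```text
t 9.3 TCP [556.3  94.   46.5] anchor in rail x -12.9 y -2.4 z 14.5 TCP y -2.9 yaw-rail 89.21 tilt [-0.016  0.003] F rail [-0.1  0.5 -0.7] T [-0.05 -0.   -0.  ] w 0.0149
```

Call:
move_arm:
  increments:
    - {"grip": 1,"linear": [-0.002,0.006,0.008],"twist": -0.004}
    - {"grip": 1,"linear": [0,0.006,0.008],"twist": 0}
    - {"grip": 1,"linear": [0,0.006,0.008],"twist": 0}
    - {"grip": 1,"linear": [0,0.006,0.008],"twist": 0}
    - {"grip": 1,"linear": [0,0.006,0.008],"twist": 0}

```text
clock: 9.8
eef_pos: [0.5585, 0.0987, 0.0457]
tool_rot: [0.704, -0.102, 0.094, -0.696]
ft_force: [-2.2, -2.0, 6.5]
grip_width: 0.0151
```

```bash
python3 -c "from h import *; rp()"
```

```text
t 9.8 TCP [558.5  98.7  45.7] anchor in rail x -8.0 y -3.4 z 13.7 TCP y -3.8 yaw-rail 89.64 tilt [-0.013 -0.01 ] F rail [-2.5  1.6  6.5] T [-0.8   0.6  -0.04] w 0.0151
```

Call:
move_arm:
  increments:
    - {"grip": 1,"linear": [-0.004,0.003,0.01],"twist": 0}
    - {"grip": 1,"linear": [-0.001,0.004,0.01],"twist": 0}
    - {"grip": 1,"linear": [-0.001,0.004,0.01],"twist": 0}
    - {"grip": 1,"linear": [-0.001,0.004,0.01],"twist": 0}
    - {"grip": 1,"linear": [-0.001,0.004,0.01],"twist": 0}

```text
clock: 10.3
eef_pos: [0.5606, 0.1056, 0.0456]
tool_rot: [0.707, -0.101, 0.097, -0.693]
ft_force: [-3.0, -4.2, 8.1]
grip_width: 0.0149
```

```bash
python3 -c "from h import *; rp()"
```

```text
t 10.3 TCP [560.6 105.6  45.6] anchor in rail x -1.1 y -3.9 z 13.6 TCP y -4.0 yaw-rail 89.49 tilt [-0.009 -0.018] F rail [-4.8  1.8  8.1] T [-1.19  0.69  0.01] w 0.0149
```

Call:
move_arm:
  increments:
    - {"grip": 1,"linear": [-0.008,-0.002,0.01],"twist": 0}
    - {"grip": 1,"linear": [-0.003,0.002,0.01],"twist": 0}
    - {"grip": 1,"linear": [-0.001,0.003,0.01],"twist": 0}
    - {"grip": 1,"linear": [-0.001,0.003,0.01],"twist": 0}
    - {"grip": 1,"linear": [-0.001,0.003,0.01],"twist": 0}

```text
clock: 10.8
eef_pos: [0.5614, 0.1143, 0.0457]
tool_rot: [0.709, -0.101, 0.098, -0.691]
ft_force: [-1.8, -2.4, 5.6]
grip_width: 0.0152
```

```bash
python3 -c "from h import *; rp()"
```

```text
t 10.8 TCP [561.4 114.3  45.7] anchor in rail x 7.4 y -2.4 z 13.7 TCP y -2.4 yaw-rail 89.42 tilt [-0.007 -0.023] F rail [-2.8  1.1  5.6] T [-0.66  0.37  0.  ] w 0.0152
```

Call:
move_arm:
  increments:
    - {"grip": 1,"linear": [0,0.003,0.01],"twist": 0}
    - {"grip": 1,"linear": [-0.001,0.003,0.01],"twist": 0}
    - {"grip": 1,"linear": [-0.001,0.003,0.01],"twist": 0}
    - {"grip": 1,"linear": [-0.001,0.003,0.01],"twist": 0}
    - {"grip": 1,"linear": [-0.001,0.003,0.01],"twist": 0}

```text
clock: 11.3
eef_pos: [0.5654, 0.1235, 0.0457]
tool_rot: [0.71, -0.099, 0.1, -0.69]
ft_force: [-1.7, -3.0, 7.4]
grip_width: 0.015
```

```bash
python3 -c "from h import *; rp()"
```

```text
t 11.3 TCP [565.4 123.5  45.7] anchor in rail x 17.2 y -4.0 z 13.7 TCP y -3.8 yaw-rail 89.40 tilt [-0.002 -0.027] F rail [-3.4  0.8  7.4] T [-0.84  0.49  0.09] w 0.015
```

Call:
move_arm:
  increments:
    - {"grip": 1,"linear": [-0.005,0.002,0.01],"twist": -0.003}
    - {"grip": 1,"linear": [-0.002,0.003,0.009],"twist": 0}
    - {"grip": 1,"linear": [-0.001,0.003,0.009],"twist": 0}
    - {"grip": 1,"linear": [-0.001,0.003,0.009],"twist": 0}
    - {"grip": 1,"linear": [-0.001,0.003,0.009],"twist": 0}

```text
clock: 11.8
eef_pos: [0.5672, 0.1302, 0.0458]
tool_rot: [0.712, -0.095, 0.1, -0.688]
ft_force: [-1.7, -3.8, 8.0]
grip_width: 0.0151
```

```bash
python3 -c "from h import *; rp()"
```

```text
t 11.8 TCP [567.2 130.2  45.8] anchor in rail x 23.9 y -4.0 z 13.8 TCP y -3.7 yaw-rail 89.69 tilt [ 0.002 -0.035] F rail [-4.2  0.6  8. ] T [-1.05  0.66  0.02] w 0.0151
```

Call:
move_arm:
  increments:
    - {"grip": 1,"linear": [-0.004,-0.002,0.009],"twist": -0.002}
    - {"grip": 1,"linear": [-0.002,0.002,0.009],"twist": 0}
    - {"grip": 1,"linear": [-0.001,0.002,0.009],"twist": 0}
    - {"grip": 1,"linear": [-0.001,0.002,0.009],"twist": 0}
    - {"grip": 1,"linear": [-0.001,0.002,0.009],"twist": 0}

```text
clock: 12.3
eef_pos: [0.5685, 0.1387, 0.0455]
tool_rot: [0.714, -0.093, 0.1, -0.687]
ft_force: [-0.2, -0.6, 3.7]
grip_width: 0.0149
```

```bash
python3 -c "from h import *; rp()"
```

```text
t 12.3 TCP [568.5 138.7  45.5] anchor in rail x 32.5 y -3.2 z 13.5 TCP y -2.7 yaw-rail 89.90 tilt [ 0.004 -0.039] F rail [-0.6  0.   3.7] T [-0.2   0.14 -0.04] w 0.0149
```

Call:
move_arm:
  increments:
    - {"grip": 1,"linear": [-0.001,0.004,0.006],"twist": 0}
    - {"grip": 1,"linear": [-0.001,0.004,0.007],"twist": 0}
    - {"grip": 1,"linear": [-0.001,0.003,0.008],"twist": 0}
    - {"grip": 1,"linear": [-0.001,0.003,0.008],"twist": 0}
    - {"grip": 1,"linear": [-0.001,0.003,0.008],"twist": 0}

```text
clock: 12.8
eef_pos: [0.5705, 0.1435, 0.045]
tool_rot: [0.716, -0.093, 0.102, -0.684]
ft_force: [-1.9, -3.4, 7.3]
grip_width: 0.0151
```

```bash
python3 -c "from h import *; rp()"
```

```text
t 12.8 TCP [570.5 143.5  45. ] anchor in rail x 37.3 y -3.9 z 13.0 TCP y -3.3 yaw-rail 89.77 tilt [ 0.007 -0.047] F rail [-3.7  0.9  7.3] T [-1.    0.37 -0.09] w 0.0151
```

Call:
move_arm:
  increments:
    - {"grip": 1,"linear": [-0.003,-0.004,0.008],"twist": 0}
    - {"grip": 1,"linear": [-0.001,0.003,0.008],"twist": 0}
    - {"grip": 1,"linear": [-0.001,0.002,0.008],"twist": 0}
    - {"grip": 1,"linear": [-0.001,0.002,0.008],"twist": 0}
    - {"grip": 1,"linear": [-0.001,0.002,0.008],"twist": 0}

```text
clock: 13.3
eef_pos: [0.5708, 0.1527, 0.0418]
tool_rot: [0.716, -0.093, 0.101, -0.684]
ft_force: [-2.4, -5.4, 9.3]
grip_width: 0.0151
```

```bash
python3 -c "from h import *; rp()"
```

```text
t 13.3 TCP [570.8 152.7  41.8] anchor in rail x 46.3 y -1.7 z 9.9 TCP y -1.1 yaw-rail 89.82 tilt [ 0.005 -0.047] F rail [-5.9  0.9  9.3] T [-1.37  0.55 -0.03] w 0.0151
```

It dropped about 4 mm to z 9.9 at x ≈ 46, and the force along the slot now resists further sliding. I'll ease the load and make sure it's seated.

Call:
move_arm:
  increments:
    - {"grip": 1,"linear": [0,-0.001,-0.005],"twist": 0}
    - {"grip": 1,"linear": [0,0.002,-0.004],"twist": 0}
    - {"grip": 1,"linear": [0,0.002,-0.003],"twist": 0}
    - {"grip": 1,"linear": [0,0.001,0],"twist": 0}
    - {"grip": 1,"linear": [0,0,0],"twist": 0}

```text
clock: 13.8
eef_pos: [0.5705, 0.1519, 0.042]
tool_rot: [0.715, -0.092, 0.101, -0.685]
ft_force: [0.1, -0.5, 2.0]
grip_width: 0.0153
```

```bash
python3 -c "from h import *; rp()"
```

```text
t 13.8 TCP [570.5 151.9  42. ] anchor in rail x 45.5 y -1.6 z 10.0 TCP y -1.1 yaw-rail 89.87 tilt [ 0.006 -0.044] F rail [-0.4 -0.2  2. ] T [ 0.02  0.07 -0.02] w 0.0153
```

Call:
move_arm:
  increments:
    - {"grip": 0.7,"linear": [0,0,0],"twist": 0}
    - {"grip": 0.5,"linear": [0,0,0],"twist": 0}
    - {"grip": 0.2,"linear": [0,0,0],"twist": 0}
    - {"grip": 0,"linear": [0,0,0],"twist": 0}
    - {"grip": 0,"linear": [0,0,0],"twist": 0}

```text
clock: 14.3
eef_pos: [0.5696, 0.1515, 0.0404]
tool_rot: [0.716, -0.093, 0.1, -0.685]
ft_force: [-0.6, 0.5, -0.0]
grip_width: 0.0819
```

```bash
python3 -c "from h import *; rp()"
```

```text
t 14.3 TCP [569.6 151.5  40.4] anchor in rail x 44.8 y -0.8 z 8.4 TCP y -0.3 yaw-rail 89.87 tilt [ 0.004 -0.045] F rail [ 0.3  0.7 -0. ] T [0.07 0.04 0.  ] w 0.0819
```

Call:
move_arm:
  increments:
    - {"grip": 0,"linear": [0,-0.08,0],"twist": 0}
    - {"grip": 0,"linear": [0,-0.15,0],"twist": 0}
    - {"grip": 0,"linear": [0,-0.2,0],"twist": 0}
    - {"grip": 0,"linear": [0.1,-0.2,0],"twist": 0}
    - {"grip": 0,"linear": [0,-0.1,0],"twist": 0}

```text
clock: 14.8
eef_pos: [0.5846, 0.1515, 0.1852]
tool_rot: [0.718, -0.097, 0.095, -0.683]
ft_force: [0.2, -0.2, -0.5]
grip_width: 0.0855
```

```bash
python3 - <<'E'
from h import *
rp(); print(bot.get_obs()["joint_pos"])
M=R.from_quat(bot.get_obs()["tool_rot"])
print(M.inv().apply([-.2,-.25,0.02])/.2)
E
```

```text
t 14.8 TCP [584.6 151.5 185.2] anchor in rail x 48.6 y -14.9 z 153.2 TCP y -14.8 yaw-rail 89.92 tilt [-0.009 -0.049] F rail [-0.1 -0.2 -0.5] T [ 0.08 -0.04 -0.02] w 0.0855
[ 0.27588465  0.48764296  0.24359645  1.34919491 -0.04438707  0.55000361]
[-0.62476237 -0.02938759 -1.4769253 ]
```

Call:
move_arm:
  increments:
    - {"grip": 0,"linear": [-0.078,-0.02,-0.18],"twist": 0}
    - {"grip": 0,"linear": [-0.078,-0.01,-0.18],"twist": 0}
    - {"grip": 0,"linear": [-0.078,-0.01,-0.18],"twist": 0}
    - {"grip": 0,"linear": [-0.078,-0.01,-0.18],"twist": 0}
    - {"grip": 0,"linear": [-0.078,-0.01,-0.18],"twist": 0}

```text
clock: 15.3
eef_pos: [0.4637, -0.0003, 0.2087]
tool_rot: [0.717, -0.091, 0.097, -0.685]
ft_force: [-0.1, -1.3, 0.7]
grip_width: 0.0849
```

Call:
move_arm:
  increments:
    - {"grip": 0,"linear": [-0.078,-0.01,-0.18],"twist": 0}
    - {"grip": 0,"linear": [-0.078,-0.01,-0.18],"twist": 0}
    - {"grip": 0,"linear": [-0.078,-0.01,-0.15],"twist": 0}
    - {"grip": 0,"linear": [-0.04,0,-0.05],"twist": 0}
    - {"grip": 0,"linear": [0,0,0],"twist": 0}

```text
clock: 15.8
eef_pos: [0.3749, -0.099, 0.2202]
tool_rot: [0.717, -0.092, 0.1, -0.684]
ft_force: [-0.2, 1.2, -0.3]
grip_width: 0.0851
```

```bash
python3 - <<'E'
from h import *
rp()
im,d,p=grab("scene"); a=cv2.resize(im[195:285,275:405],(800,554),interpolation=3)
im2,d2,p2=grab("top"); b=cv2.resize(im2[205:295,220:370],(800,480),interpolation=3)
cv2.imwrite("pics/f1.png",cv2.resize(np.vstack([a,b]),(460,595)))
cv2.imwrite("pics/f_t.png",im2)
u,v=np.meshgrid(np.arange(640),np.arange(480)); W=world(d2,p2,np.c_[u.ravel(),v.ravel()]).reshape(480,640,3)
m=(W[...,2]>.05)&(W[...,2]<.085)&(u>220)&(u<370)&(v>205)&(v<295); q=W[m]
r=cv2.minAreaRect(q[:,:2].astype(np.float32)); print(m.sum(),r,"z top",np.median(q[:,2]))
E
```

```text
t 15.8 TCP [374.9 -99.  220.2] anchor in rail x -248.9 y 119.3 z 188.3 TCP y 119.8 yaw-rail 90.00 tilt [ 0.006 -0.048] F rail [ 1.1  0.5 -0.3] T [ 0.06 -0.02 -0.04] w 0.0851
134 ((0.5674816370010376, 0.14900891482830048), (0.016876356676220894, 0.03622455149888992), 73.32393646240234) z top 0.06559216209631333
```

View pics/f1.png

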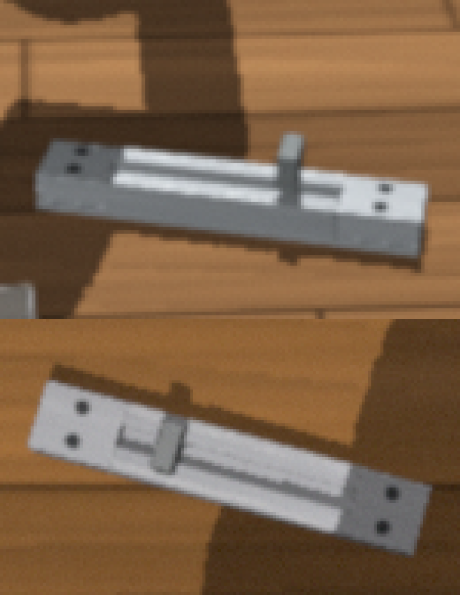

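The anchor stands upright and crosswise at crop (168,444) in the top view. Its head top reads 65.6 mm, where the camera reads about 2 mm low: 68 mm is expected when home and 72 mm when riding. The robot is clear, so I'm handing in.

```bash
python3 -c "from h import *; print(bot.job_done())"
```

```text
the job is handed in; nothing more can be done
None
```

The anchor is in the hidden pocket, upright, crosswise and released, and I handed the job in at about 16 s of robot time; no verdict was reported. I lifted it from the block, lowered it lengthwise at about x = -58 mm and turned it about 90° anticlockwise. I then slid it left with light downward pressure until it dropped about 4 mm near x ≈ 44 mm.

- **Last checks:** The top camera puts the head at rail x ≈ 43 mm, y ≈ +1 mm, within about 1° of crosswise. The head top reads 65.6 mm, or about 68 mm after the camera's roughly 2 mm low bias, which matches fully home. While still gripped, the arm's own estimate was z ≈ 10.0 mm.
- **Forces:** The highest I saw was about 11 N, against the 30 N limit. These are readings at the end of each move call, so brief peaks in between were not seen.
- **Small disagreements:** The arm and camera estimates of position differ by 1–2 mm. The tool had tilted about 0.045 rad by the end of the slide, but the anchor looks upright in the last picture after release.
- **Not measured:** I did not re-measure the tray, pot, trowel and bottle at the end, but the arm was kept clear of them throughout.

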